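# Index the welding turntable and set its brake

### The arm

A 7-joint arm with a two-finger parallel gripper is mounted at the origin on the work surface. World frame = base frame: x ahead of the robot, y to its left, z up, the work surface at z = 0. Lengths are in m, angles in rad, forces in N, time in s.
With the tool pointing down it reaches from about 0.425 to 0.925 m from the base axis. Payload 6.8 kg.
Tool frame: the origin (TCP) lies between the finger pads; the fingertips stand 17 mm ahead of it and the grasp point (between the pads) lies 2 mm behind it; z points along the fingers, y is the direction in which the jaws open and shut (so a half turn about z gives the same grasp; the last joint's range is limited). The gripper opens to 85 mm and grips with 20 to 120 N. Pads are 22 mm wide; open, the fingers measure 114 mm over their backs; the gripper's body (76 mm by 85 mm) begins 54 mm behind the grasp point. The pads swing forward as they close: fully open they stand 13 mm farther back than shut.
Start: joints at [-1.31, 0.477, 0.022, 1.555, -0.011, 1.109, -0.083], TCP at [0.243, 0.63, 0.248] pointing down, gripper open.
Joint ranges: [-2.96, 2.96], [-0.34, 2.1], [-1.41, 1.46], [0.24, 2.44], [-1.37, 4.51], [0.17, 1.92], [-2.96, 2.96]. Speed limits (rad/s): [2.39, 2.39, 3.14, 3.14, 3.14, 3.14, 3.14].

### API

Orientations are given as a unit quaternion [w, x, y, z].
In Python, from station import bot gives the robot as it stands. The module is installed in compiled form; this text tells all that it offers.
- The arm moves only by the tool carry_out, never from a script. Its argument "moves" is a list of rows, each a list of 3 entries, a list of its own where there are three numbers: the turn, a rotation vector about the tool's x, y, z in degrees, then the shift along the tool's x, y, z in cm, then the finger opening in cm, from 0 to 8.54. A call has 1 to 5 rows; each row is the pose to reach, as a shift and turn from the pose commanded when the call began, along the tool's axes at that moment; what a row does not reach only later rows make up. A row lasts 1/8 s, in which the tool goes at most 62.5 mm and 10.7 degrees, less where a joint would pass 70% of its speed; a pose out of reach is approached as far as the arm can. A call with a gripper value outside its range is refused whole. The fingers move at their own pace and stop on an object; "newtons" is the grip in N (left out, the last holds). Time passes only in rows, so rows that repeat a pose let the fingers close. It gives the time, the measured TCP pose, the force and the opening at its end, in the units of the state.
- bot.get_obs(): the state, without advancing time (a new reading comes with each control period).
- bot.read_camera(name): name is "side" or "top" or "wrist"; returns the picture (384x512x3 uint8, red, green, blue); there is no depth.
- bot.camera_info(name): a dict with "vertical_fov" (degrees; the focal length in pixels is half the picture's height over the tangent of half this angle, whatever the lens; pixels are square), "cx", "cy" (the principal point, pixels), "position" and "attitude" of the camera in the world. Camera axes: x right, y up, looking along -z (the intrinsics and any distortion apply to the point x, -y, -z); pixel columns grow to the right and rows downward; lengths in m; the calibration is good to about 2 mm. A picture is of the moment at which its call begins: read the wrist's pose just before it. camera_info takes no time and is no camera call; for the wrist camera it gives the pose at the moment of the call.
- bot.hand_in(): hands the job in, once; it reports no verdict.
Trained networks look in the newest picture that a camera, given by its name, has taken for a name from the list of things; names that differ only in an ending like _2 or _b are one class to them, and where a whole thing is asked for, a point or a joint stands for the part that bears it (a point fixed in the world has none). Each returns a list of dicts, best first, with "score" (0 to 1); they miss things now and then, are a little off and sometimes report something else, mostly with a low value. They report only what shows in the picture. A call takes as long as a camera call. They do not tell look-alikes from the thing itself.
- bot.silhouettes(label, camera): "region" (384x512 bool, what is visible of it) and "location" ([column, row] in pixels, amid what is visible of it).
The state is a dict: "t": time; "q": joint angles; "joint_vel": joint speeds; "joint_torque": joint torques, N m; "eef_pos": TCP position; "tool_rot": TCP orientation; "contact_force": force on the tool from outside, world axes, zero at the start; "torque": the same for the moment, N m; "gripper_width": opening from 0.0 (shut) to 1.0 (fully open).
Only numpy, scipy, OpenCV 4.12 (cv2) and the standard library are available. Lean on these libraries where they do the work, as an engineer would, in place of code of your own. Each camera call takes 0.05 s, during which the arm holds its last target. There are 200 camera calls.

### The job

Push the welding turntable round by its spokes with a fingertip until the copper side stub of the pipe standing on it points straight at the yellow arrow on the base plate; then push the red brake lever all the way over to its stop. Do not touch the pipe itself: it must ride round on the table, staying upright and seated. This is all pushing: lift or carry nothing. Leave the other things on the bench and the base plate where they are.

Things in the scene. Friction and masses are not known exactly. Their poses are not given: they have to be found in the camera images.
- positioner: fixed grey base plate of a small hand-turned welding turntable: 320 x 320 mm, 12 thick, with a tongue for the brake post on its -y side; origin at the middle of its underside on the bench, under the turntable's axis. Its +x axis is the direction from the axis towards the yellow arrow; z up. A blue pedestal (radius 55) carries the turntable; nothing else stands under the spokes but the flat arrow (top 20 above the bench)
- hub (a point): point on the turntable's vertical axis at the height of the spokes (90 above the bench). The turntable is a dark steel disc, radius 75, its top 100 above the bench, with three straight horizontal spokes 120 degrees apart. It turns freely either way (at least 300 degrees each way from any start), has no spring, and stays where it is left; about 3 N at a spoke moves it
- spoke_a (a point): point on the centre line of one of the three alike spokes, 110 from the axis: a good place to push sideways. Each is a level round bar 12 to 13 in diameter with black sleeve, showing from the disc's rim (75) to 146 from the axis, 90 above the bench
- spoke_b (a point): point on the centre line of one of the three alike spokes, 110 from the axis: a good place to push sideways. Each is a level round bar 12 to 13 in diameter with black sleeve, showing from the disc's rim (75) to 146 from the axis, 90 above the bench
- spoke_c (a point): point on the centre line of one of the three alike spokes, 110 from the axis: a good place to push sideways. Each is a level round bar 12 to 13 in diameter with black sleeve, showing from the disc's rim (75) to 146 from the axis, 90 above the bench
- pipe: the workpiece, a loose steel pipe standing on the disc within three low lugs: round flange 84 across and 8 thick, pipe 48 across, 58 high in all, 0.4 to 0.9 kg; it rides round with the disc. Origin at the centre of its underside, on the turntable's axis; its x axis points along the copper side stub
- stub_tip (a point): centre of the open end of the copper side stub: 26 in diameter, reaching 72 from the pipe's axis, 34 above the disc
- arrow_tip (a point): inner tip of the yellow arrow lying flat on the base plate, 100 from the turntable's axis and 20 above the bench; the arrow points inward at the axis
- brake_pivot (a point): centre of the red brake lever's vertical pivot, 80 above the bench, on a steel post at the side of the turntable
- brake_push (a point): point on the centre line of the red brake lever, 65 from its pivot: a good place to push sideways. The lever is a level round bar 13 in diameter, 86 long from the pivot, 80 above the bench, with free space on both sides
- brake (a joint): angle of the red brake lever in rad: 0 to 0.2 off (pointing towards the robot), 1.22 at its stop, fully on (pointing away from the turntable). It grows counter-clockwise seen from above; no spring, about 2 N moves it
- collar: loose steel collar, 42 outside, 22 high, on a corner of the base plate; not part of the job. Origin at the underside's centre
- nut: loose brass fitting, 38 across, 34 high, on another corner of the base plate; not part of the job. Origin at the underside's centre
- tape: yellow tape roll, 100 across, 45 high, on the bench; not part of the job. Origin at the underside's centre
- can: blue can with a grey top, 64 across, 160 high; not part of the job. Origin at the underside's centre
- mug: white mug, 80 across, 90 high; not part of the job. Origin at the underside's centre
- wrench: flat steel wrench lying on the bench, long axis x; not part of the job. Origin at the underside's centre
- offcut: standing aluminium tube offcut, 44 across, 90 high; not part of the job. Origin at the underside's centre
There are look-alikes about, which are no part of the job. Leave any pink or purple look-alike of the pipe alone.

How it is judged:
On the way, in this order (a step that is already met when the one before it is completed fails the run):
1. the stub points at the yellow arrow (within about 8 degrees) (y of stub_tip in the frame of positioner between -0.01 and 0.01 m and x of stub_tip in the frame of positioner above 0.06 m), for 0.2 s.
2. the red brake lever is fully over (value of joint brake above 1.1 rad), for 0.2 s.
At the end, for the whole second after the job is handed in: The stub's tip lies within 10 mm either side of the line from the turntable's axis to the yellow arrow (about 8 degrees), on the arrow's side; the brake lever is at 1.1 rad or more (stop at 1.22); the pipe is upright, at rest and seated, within 8 mm of the axis (all of step 1 and value of joint brake above 1.1 rad and horizontal distance between pipe and hub below 0.008 m and angle between pipe's own z axis and vertical below 0.05 rad and linear speed of pipe below 0.01 m/s); the robot touches nothing.
It fails at once if the robot touches the pipe (over 0.5 N) (contact force between any of the fingers, the arm and pipe above 0.5 N).
It fails at once if the pipe is lifted more than 8 mm or tipped (height (world z) of pipe above 0.108 m or angle between pipe's own z axis and vertical above 0.15 rad).
It fails at once if the brake is pushed past half-way while the stub does not point at the arrow (value of joint brake above 0.7 rad and not (y of stub_tip in the frame of positioner between -0.01 and 0.01 m and x of stub_tip in the frame of positioner above 0.06 m)).
It fails at once if another thing is moved more than 20 mm or lifted (distance of any of collar, nut, tape, can, mug, wrench, offcut from where it was at the start of the episode above 0.02 m).
It also fails if it takes over 72 s, if anything falls off the work surface, if the arm or the gripper's body presses on something with over 40 N, if the wrist force passes 120 N, or if a joint passes its speed limit or range.

## Working session

There is one attempt and no reset: what is moved stays moved. The work goes in short steps, Python scripts to look and compute and a tool call to move; the robot and the scene stay as the last step left them, time stands still between calls to the robot, and variables do not carry over. Pictures are saved under pics/ and viewed, about 8 in all and at most 12, crops included, and the job is handed in when it is done.

Besides the shell and the picture viewer there is one more tool, called after "Call:" as name(argument=value, ...) on one line, values as JSON. carry_out: Moves the arm, as the interface text tells. Its arguments: {"type":"object","properties":{"moves":{"type":"array"},"newtons":{"type":"number"}},"required":["moves"]}

```bash
mkdir -p pics
cat > h.py <<'E'
import numpy as np, cv2
from station import bot
from scipy.spatial.transform import Rotation as R
def cam(n):
    i=bot.camera_info(n); f=192/np.tan(np.radians(i['vertical_fov'])/2)
    a=np.array(i['attitude'],float)
    M=R.from_quat(a[[1,2,3,0]]).as_matrix() if a.size==4 else a
    return f,i['cx'],i['cy'],np.array(i['position']),M
def ray(n,uv,z,c=None):
    f,cx,cy,p,M=c or cam(n)
    d=M@np.array([(uv[0]-cx)/f,-(uv[1]-cy)/f,-1]); return p+d*(z-p[2])/d[2]
def proj(n,P,c=None):
    f,cx,cy,p,M=c or cam(n)
    q=M.T@(np.array(P)-p); return np.array([cx-f*q[0]/q[2],cy+f*q[1]/q[2]])
def save(n,name):
    im=bot.read_camera(n); cv2.imwrite(f'pics/{name}.png',im[:,:,::-1]); return im
E
python3 - <<'E'
from h import *
ims=[save(n,n+'0') for n in('top','side')]
for n in('top','side','wrist'): print(n,bot.camera_info(n))
print(bot.get_obs())
Z=dict(positioner=.012,hub=.1,spoke_a=.09,pipe=.158,stub_tip=.134,arrow_tip=.02,brake_push=.08,brake_pivot=.08,collar=.03,nut=.04,can=.16,mug=.09,offcut=.09,tape=.045)
for k,z in Z.items():
    for d in bot.silhouettes(k,'top'):
        print(k,round(d['score'],2),np.round(d['location']),d['region'].sum(),ray('top',d['location'],z).round(3))
E
```

```text
top {'vertical_fov': 55.283114110981, 'cx': 253.88384496098237, 'cy': 188.30467998058262, 'position': array([ 0.30963956, -0.04734137,  1.26114198]), 'attitude': array([ 0.71469076,  0.05180103, -0.05762123, -0.69513565])}
side {'vertical_fov': 48.613704381279, 'cx': 256.6180194354477, 'cy': 198.9816896874793, 'position': array([0.32225087, 0.94933832, 0.90852827]), 'attitude': array([-0.077635  , -0.03853281,  0.43178741,  0.89780157])}
wrist {'vertical_fov': 66.12359056178141, 'cx': 254.8271751538293, 'cy': 189.56109354991312, 'position': array([0.177027  , 0.65494506, 0.37293031]), 'attitude': array([ 0.8162426 , -0.11796295, -0.0805206 ,  0.55977603])}
{'t': 0.1, 'q': array([-1.31011988,  0.47772454,  0.02234498,  1.55630645, -0.01152093,
        1.10931089, -0.08307764]), 'joint_vel': array([-0.00084262, -0.00089893,  0.00093695, -0.00243721, -0.00023589,
        0.00219227,  0.00119359]), 'joint_torque': array([ 4.79467475e-03, -5.97764039e+01,  1.61394093e+00, -2.81954849e+01,
        1.28657019e-02,  4.94382286e-03,  8.18118053e-06]), 'eef_pos': array([0.24314714, 0.6291635 ,
[... 727 characters left out ...]
.85 [163. 143.] 518 [0.623 0.238 0.134]
stub_tip 0.83 [254. 161.] 545 [ 0.574 -0.051  0.134]
stub_tip 0.68 [275. 242.] 588 [ 0.323 -0.123  0.134]
arrow_tip 0.59 [255. 177.] 8039 [ 0.542 -0.057  0.02 ]
brake_push 0.67 [310. 184.] 170 [ 0.515 -0.239  0.08 ]
brake_pivot 0.82 [260. 174.] 8303 [ 0.543 -0.073  0.08 ]
brake_pivot 0.21 [255. 156.] 661 [ 0.601 -0.054  0.08 ]
collar 0.39 [202. 203.] 44 [0.446 0.12  0.03 ]
can 0.69 [123. 240.] 644 [0.316 0.331 0.16 ]
can 0.39 [349. 258.] 217 [ 0.281 -0.341  0.16 ]
mug 0.97 [120. 200.] 705 [0.443 0.373 0.09 ]
offcut 0.48 [349. 256.] 221 [ 0.286 -0.36   0.09 ]
tape 0.78 [123. 152.] 612 [0.611 0.393 0.045]
tape 0.65 [257. 174.] 8304 [ 0.547 -0.064  0.045]
```

View pics/top0.png

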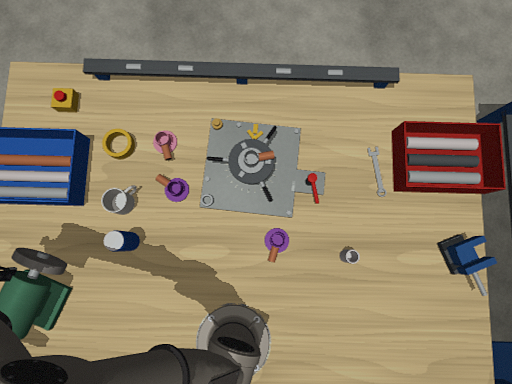

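View pics/side0.png

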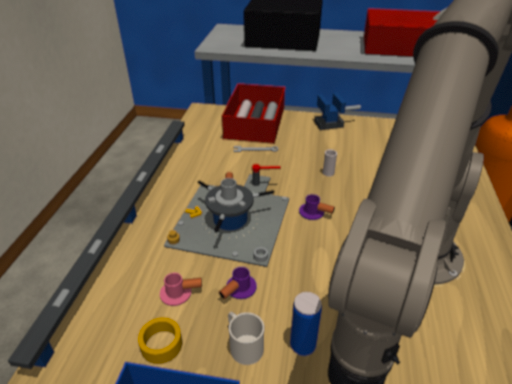

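The top picture shows the plate around (251,165), the disc at about (251,160), the copper stub pointing right and slightly up (266,155), and the arrow at (255,131). The brake pivot is at (312,177), with the lever pointing down to (316,201). I'll measure from an enlarged crop.

Run:
```python
from h import *
im=cv2.imread('pics/top0.png'); hsv=cv2.cvtColor(im,cv2.COLOR_BGR2HSV)
c=cam('top')
def cen(m,box):
    k=np.zeros(m.shape,bool);k[box[1]:box[3],box[0]:box[2]]=1
    v,u=np.nonzero(m&k); return np.array([u.mean(),v.mean()]),len(u),np.c_[u,v]
H,S,V=cv2.split(hsv)
yel,n,_=cen((abs(H.astype(int)-25)<8)&(S>180)&(V>120),(240,120,270,145)); print('arrow',yel,n,ray('top',yel,.02,c))
cop,n,_=cen(((H<14))&(S>110)&(V>60),(235,140,285,175)); print('stub',cop,n,ray('top',cop,.134,c))
red,n,p=cen(((H<8)|(H>172))&(S>170)&(V>60),(300,165,330,210)); print('red',red,n)
for q in(p[p[:,1].argmin()],p[p[:,1].argmax()]): print(q,ray('top',q,.08,c))
print('piv',ray('top',p[p[:,1]<184].mean(0),.085,c), 'end',ray('top',p[p[:,1]>198].mean(0),.08,c))
blk,n,p=cen(V<45,(200,120,285,205))
l,lab,st,ce=cv2.connectedComponentsWithStats(((V<40)*1).astype('uint8')[115:210,195:290])
for s,e in zip(st,ce):
    if 8<s[4]<800: print('blk',s,e+[195,115],ray('top',e+[195,115],.09,c))
cr=cv2.resize(im[110:220,190:340],None,fx=5,fy=5,interpolation=cv2.INTER_CUBIC); cv2.imwrite('pics/crop1.png',cr)
```

```text
arrow [254.65432099 132.08641975] 81 [ 0.70333012 -0.05228513  0.02      ]
stub [265.93220339 155.41525424] 118 [ 0.59190216 -0.08945534  0.134     ]
red [313.26086957 185.23913043] 138
[312 173] [ 0.55056428 -0.24422714  0.08      ]
[315 202] [ 0.45486763 -0.25421926  0.08      ]
piv [ 0.53260589 -0.24276324  0.085     ] end [ 0.45979378 -0.25876958  0.08      ]
blk [72 11  9 13 42] [271.26190476 131.88095238] [ 0.68349519 -0.10701338  0.09      ]
blk [12 42 16  4 41] [214.12195122 158.36585366] [0.58801149 0.07816424 0.09      ]
blk [68 72  9 14 47] [267.17021277 193.36170213] [ 0.4773488  -0.09784413  0.09      ]
```

View pics/crop1.png

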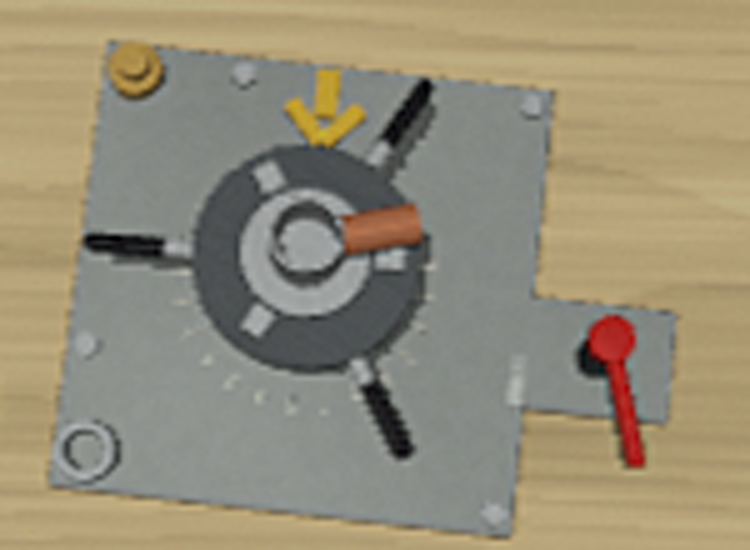

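The crop shows spokes at upper right, left and lower right, with the stub pointing right. The three sleeve centroids sit at equal radii of 0.120 m about (0.583, -0.042), which agrees with the model. The stub must turn about 73° CCW. I'll push spoke c (lower right) at radius ~0.125 m.

```bash
cat >> h.py <<'E'
AX=np.array([.583,-.042])
def to(pts,o=None):
    o=o or bot.get_obs(); q=np.array(o['tool_rot']); M=R.from_quat(q[[1,2,3,0]]).as_matrix()
    for p in pts: print(np.round(p,3),'-> cm',np.round(M.T@(np.array(p)-o['eef_pos'])*100,1))
def pol(r,deg,z): a=np.radians(deg); return [AX[0]+r*np.cos(a),AX[1]+r*np.sin(a),z]
E
python3 - <<'E'
from h import *
c=cam('top')
co=[ray('top',np.array(p)/5+[190,110],.012,c)[:2] for p in((108,40),(552,92),(510,535),(50,487))]
print(co,'centre',np.mean(co,0)); 
e=[co[0]-co[3],co[1]-co[2]]; print('plate x angles',[np.degrees(np.arctan2(v[1],v[0])) for v in e])
e=[co[0]-co[1],co[3]-co[2]]; print([np.degrees(np.arctan2(v[1],v[0]))-90 for v in e],np.linalg.norm(e,axis=1))
t=ray('top',np.array((420,222))/5+[190,110],.134,c)[:2]-AX; print('stub',np.degrees(np.arctan2(t[1],t[0])),np.linalg.norm(t))
to([pol(.125,-172,.248),pol(.125,-172,.16),pol(.125,-172,.095)])
E
```

```text
[array([0.75309176, 0.10187414]), array([ 0.72430661, -0.21400468]), array([ 0.40951791, -0.18763548]), array([0.43358386, 0.12719413])] centre [ 0.58012503 -0.04314297]
plate x angles [np.float64(-4.5310400892129925), np.float64(-4.7883697883483665)]
[np.float64(-5.206823800105013), np.float64(-4.371256062271883)] [0.31718767 0.31574809]
stub -79.92589752070252 0.07401168481353661
[ 0.459 -0.059  0.248] -> cm [-45.  -56.5   0. ]
[ 0.459 -0.059  0.16 ] -> cm [-45.  -56.5   8.8]
[ 0.459 -0.059  0.095] -> cm [-45.  -56.5  15.3]
```

Call:
carry_out(moves=[[[0, 0, 0], [-3.7, -4.7, 0], 0], [[0, 0, 0], [-7.5, -9.4, 0], 0], [[0, 0, 0], [-11.2, -14.1, 0], 0], [[0, 0, 0], [-15, -18.8, 0], 0], [[0, 0, 0], [-18.7, -23.5, 0], 0]])

```text
t: 1.42
eef_pos: [0.3337, 0.3412, 0.2486]
tool_rot: [0.0, 0.183, 0.983, 0.0]
contact_force: [1.6, -0.7, -0.8]
gripper_width: -0.001
```

Call:
carry_out(moves=[[[0, 0, 0], [-3.7, -4.7, 0], 0], [[0, 0, 0], [-7.5, -9.4, 0], 0], [[0, 0, 0], [-11.2, -14.1, 0], 0], [[0, 0, 0], [-15, -18.8, 0], 0], [[0, 0, 0], [-18.7, -23.5, 0], 0]])

```text
t: 2.05
eef_pos: [0.4232, 0.0546, 0.2488]
tool_rot: [0.001, 0.183, 0.983, 0.001]
contact_force: [1.2, 0.9, 0.9]
gripper_width: 0.001
```

Call:
carry_out(moves=[[[0, 0, 0], [-3.7, -4.7, 0], 0], [[0, 0, 0], [-7.5, -9.4, 0], 0], [[0, 0, 0], [-7.6, -9.5, 0], 0], [[0, 0, 0], [-7.6, -9.5, 0], 0]])

```text
t: 2.55
eef_pos: [0.4593, -0.0593, 0.2482]
tool_rot: [-0.0, 0.184, 0.983, 0.0]
contact_force: [0.4, 1.2, -0.3]
gripper_width: -0.004
```

Run:
```python
from h import *
to([pol(.125,-172,.16),pol(.125,-172,.095)]); save('wrist','w1'); print(cam('wrist')[3])
```

```text
[ 0.459 -0.059  0.16 ] -> cm [-0.  -0.   8.8]
[ 0.459 -0.059  0.095] -> cm [-0.  -0.  15.3]
[ 0.39299829 -0.03306327  0.37374977]
```

View pics/w1.png

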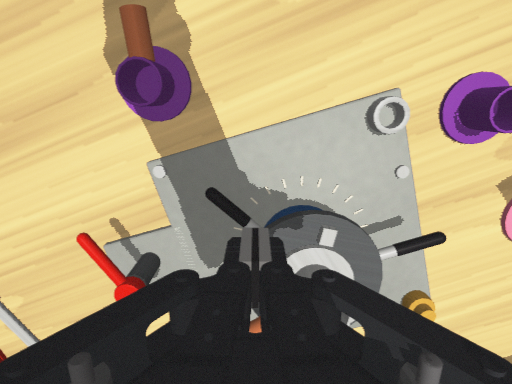

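Call:
carry_out(moves=[[[0, 0, 0], [0, 0, 5], 0], [[0, 0, 0], [0, 0, 10], 0], [[0, 0, 0], [0, 0, 13.5], 0], [[0, 0, 0], [0, 0, 15.3], 0], [[0, 0, 0], [0, 0, 15.3], 0]])

```text
t: 3.22
eef_pos: [0.4583, -0.058, 0.0942]
tool_rot: [-0.002, 0.182, 0.983, -0.0]
contact_force: [-0.4, -0.1, -0.2]
gripper_width: 0.0
```

Run:
```python
from h import *
o=bot.get_obs(); print(o['eef_pos'],o['contact_force'])
to([pol(.125,a,.095) for a in range(-165,-88,7)])
```

```text
[ 0.45826485 -0.05798007  0.0942432 ] [-0.36406007 -0.065602   -0.22685131]
[ 0.462 -0.074  0.095] -> cm [-1.  -1.4 -0.1]
[ 0.467 -0.089  0.095] -> cm [-1.9 -2.6 -0.1]
[ 0.474 -0.103  0.095] -> cm [-3.  -3.6 -0.1]
[ 0.482 -0.115  0.095] -> cm [-4.3 -4.5 -0.1]
[ 0.492 -0.127  0.095] -> cm [-5.6 -5.3 -0.1]
[ 0.503 -0.138  0.095] -> cm [-7.  -5.9 -0.1]
[ 0.515 -0.147  0.095] -> cm [-8.5 -6.3 -0.1]
[ 0.528 -0.154  0.095] -> cm [-10.   -6.5  -0.1]
[ 0.542 -0.16   0.095] -> cm [-11.5  -6.5  -0.1]
[ 0.557 -0.164  0.095] -> cm [-13.   -6.4  -0.1]
[ 0.572 -0.167  0.095] -> cm [-14.5  -6.1  -0.1]
```

Call:
carry_out(moves=[[[0, 0, 0], [-0.9, -1.3, 0], 0], [[0, 0, 0], [-1.4, -2, 0], 0], [[0, 0, 0], [-1.9, -2.6, 0], 0], [[0, 0, 0], [-2.4, -3.1, 0], 0], [[0, 0, 0], [-3, -3.6, 0], 0]])

```text
t: 3.85
eef_pos: [0.4746, -0.1041, 0.0954]
tool_rot: [-0.0, 0.183, 0.983, 0.0]
contact_force: [-0.4, 3.7, 0.7]
gripper_width: 0.004
```

Call:
carry_out(moves=[[[0, 0, 0], [-0.6, -0.5, 0], 0], [[0, 0, 0], [-1.3, -0.9, 0], 0], [[0, 0, 0], [-1.9, -1.3, 0], 0], [[0, 0, 0], [-2.6, -1.7, 0], 0], [[0, 0, 0], [-4, -2.3, 0], 0]])

```text
t: 4.47
eef_pos: [0.503, -0.1398, 0.0949]
tool_rot: [-0.001, 0.183, 0.983, 0.0]
contact_force: [-1.4, 4.2, -1.1]
gripper_width: 0.001
```

Call:
carry_out(moves=[[[0, 0, 0], [-0.8, -0.2, 0], 0], [[0, 0, 0], [-1.5, -0.4, 0], 0], [[0, 0, 0], [-2.3, -0.5, 0], 0], [[0, 0, 0], [-3, -0.6, 0], 0], [[0, 0, 0], [-3.6, -0.6, 0], 0]])

```text
t: 5.1
eef_pos: [0.5352, -0.1586, 0.0953]
tool_rot: [-0.0, 0.183, 0.983, -0.0]
contact_force: [-2.2, 1.4, 1.4]
gripper_width: -0.002
```

```bash
cat >> h.py <<'E'
def stub(im):
    hsv=cv2.cvtColor(im,cv2.COLOR_RGB2HSV); H,S,V=cv2.split(hsv)
    m=((H<14)&(S>110)&(V>60)); k=np.zeros_like(m); k[125:175,225:285]=1
    v,u=np.nonzero(m&k)
    c=cam('top'); P=np.array([ray('top',(a,b),.134,c)[:2] for a,b in zip(u,v)])-AX
    if len(P)==0: print('no stub');return
    m=P.mean(0); print('stub px',len(P),'ang',np.degrees(np.arctan2(m[1],m[0])),'r',np.linalg.norm(m),'maxr',np.linalg.norm(P,axis=1).max())
E
python3 - <<'E'
from h import *
o=bot.get_obs(); e=o['eef_pos'][:2]-AX; print(o['eef_pos'],o['contact_force'],np.degrees(np.arctan2(e[1],e[0])),np.linalg.norm(e))
im=save('top','top1'); stub(im)
cv2.imwrite('pics/crop2.png',cv2.resize(im[110:220,190:340,::-1],None,fx=5,fy=5,interpolation=cv2.INTER_CUBIC))
E
```

```text
[ 0.53515508 -0.15863399  0.09531353] [-2.19371448  1.3974536   1.41828577] -112.30413587821545 0.12606594948575472
stub px 104 ang -29.931036446919983 r 0.05107222950689867 maxr 0.07355569939635453
```

View pics/crop2.png

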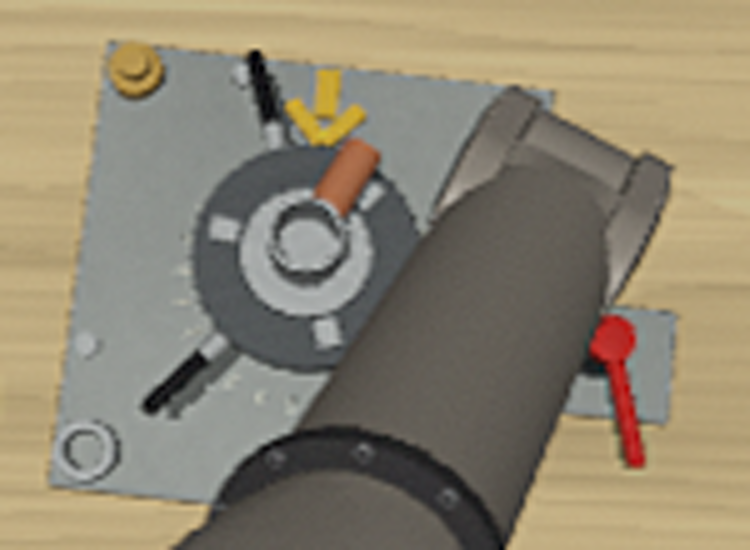

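The stub is visible at (345,175) in the crop and points up and right at about -30°. It needs 25° more.

Run:
```python
from h import *
to([pol(.126,a,.095) for a in range(-108,-84,4)])
```

```text
[ 0.544 -0.162  0.095] -> cm [-0.9  0.   0. ]
[ 0.553 -0.164  0.095] -> cm [-1.7  0.1  0. ]
[ 0.561 -0.166  0.095] -> cm [-2.6  0.2  0. ]
[ 0.57  -0.167  0.095] -> cm [-3.5  0.4  0.1]
[ 0.579 -0.168  0.095] -> cm [-4.3  0.7  0.1]
[ 0.587 -0.168  0.095] -> cm [-5.1  1.   0.1]
```

Call:
carry_out(moves=[[[0, 0, 0], [-0.9, 0, 0], 0], [[0, 0, 0], [-1.7, 0.1, 0], 0], [[0, 0, 0], [-2.6, 0.2, 0], 0], [[0, 0, 0], [-3.2, 0.3, 0], 0], [[0, 0, 0], [-3.5, 0.4, 0], 0]])

```text
t: 5.78
eef_pos: [0.5694, -0.1677, 0.0953]
tool_rot: [0.0, 0.183, 0.983, -0.0]
contact_force: [-3.7, 1.7, -0.5]
gripper_width: -0.001
```

Run:
```python
from h import *
o=bot.get_obs(); e=o['eef_pos'][:2]-AX; print(o['eef_pos'],np.degrees(np.arctan2(e[1],e[0])))
stub(save('top','top2'))
to([pol(.126,a,.095) for a in range(-94,-84,2)])
```

```text
[ 0.56938207 -0.1677399   0.09530833] -96.18117681127197
stub px 103 ang -12.65570621699449 r 0.051238072133011334 maxr 0.07362682757132989
[ 0.574 -0.168  0.095] -> cm [-0.4  0.2  0. ]
[ 0.579 -0.168  0.095] -> cm [-0.8  0.3  0. ]
[ 0.583 -0.168  0.095] -> cm [-1.3  0.4  0. ]
[ 0.587 -0.168  0.095] -> cm [-1.7  0.6  0. ]
[ 0.592 -0.168  0.095] -> cm [-2.1  0.8  0. ]
```

Call:
carry_out(moves=[[[0, 0, 0], [-0.4, 0.2, 0], 0], [[0, 0, 0], [-0.8, 0.3, 0], 0], [[0, 0, 0], [-1.2, 0.4, 0], 0], [[0, 0, 0], [-1.6, 0.6, 0], 0], [[0, 0, 0], [-1.6, 0.6, 0], 0]])

```text
t: 6.45
eef_pos: [0.5868, -0.1675, 0.0953]
tool_rot: [0.001, 0.183, 0.983, -0.0]
contact_force: [-1.7, 0.7, -0.4]
gripper_width: 0.001
```

Run:
```python
from h import *
o=bot.get_obs(); e=o['eef_pos'][:2]-AX; print(o['eef_pos'],np.degrees(np.arctan2(e[1],e[0])))
im=save('top','top3'); stub(im)
to([[.55,-.18,.095],[.50,-.20,.16],[.455,-.205,.16],[.455,-.205,.085]])
cv2.imwrite('pics/crop3.png',cv2.resize(im[110:220,190:340,::-1],None,fx=5,fy=5,interpolation=cv2.INTER_CUBIC))
```

```text
[ 0.58675011 -0.16747166  0.09533902] -88.28804796478518
stub px 102 ang -5.113206574473197 r 0.05117110208592668 maxr 0.07283613055923835
[ 0.55  -0.18   0.095] -> cm [ 3.  -2.5  0. ]
[ 0.5  -0.2   0.16] -> cm [ 6.9 -6.1 -6.5]
[ 0.455 -0.205  0.16 ] -> cm [10.9 -8.2 -6.5]
[ 0.455 -0.205  0.085] -> cm [10.9 -8.2  1. ]
```

View pics/crop3.png

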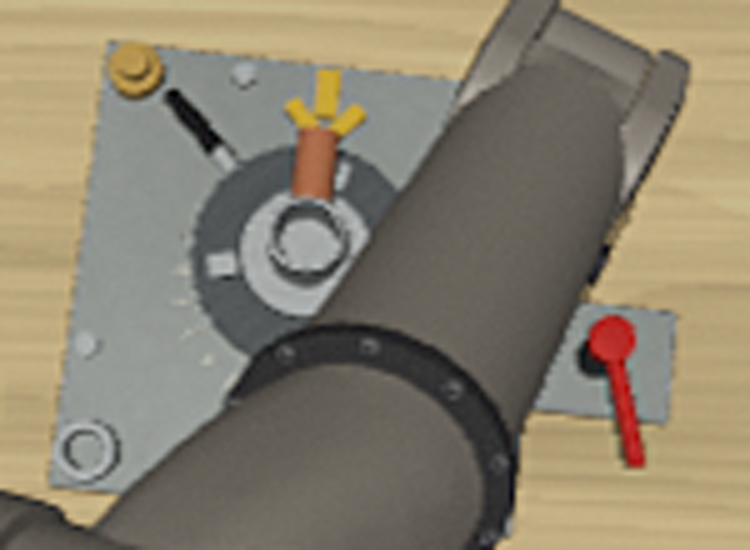

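The stub now points at the arrow, measured at -5.1° against -4.7° for the plate. I'll back off and go to the brake lever.

Call:
carry_out(moves=[[[0, 0, 0], [1.5, -1.2, 0], 0], [[0, 0, 0], [3, -2.5, 0], 0], [[0, 0, 0], [5, -4, -4], 0], [[0, 0, 0], [6.9, -6.1, -6.5], 0], [[0, 0, 0], [10.9, -8.2, -6.5], 0]])

```text
t: 7.12
eef_pos: [0.4571, -0.2067, 0.1628]
tool_rot: [0.004, 0.184, 0.983, -0.001]
contact_force: [-0.5, -1.3, 0.0]
gripper_width: 0.004
```

Call:
carry_out(moves=[[[0, 0, 0], [0, 0, 3], 0], [[0, 0, 0], [0, 0, 6], 0], [[0, 0, 0], [0, 0, 7.5], 0], [[0, 0, 0], [0, 0, 7.5], 0]])

```text
t: 7.62
eef_pos: [0.4547, -0.2049, 0.0848]
tool_rot: [-0.0, 0.184, 0.983, -0.0]
contact_force: [0.2, -0.6, 2.2]
gripper_width: 0.002
```

Run:
```python
from h import *
o=bot.get_obs(); print(o['eef_pos'],o['contact_force']); stub(save('top','top4'))
P=np.array([.533,-.243])
to([[P[0]+.068*np.cos(a),P[1]+.068*np.sin(a),.085] for a in np.radians(range(162,244,6))])
```

```text
[ 0.45466265 -0.20494837  0.08483706] [ 0.21608638 -0.61605092  2.1626738 ]
stub px 101 ang -4.984433509256193 r 0.05098976927207 maxr 0.07283613055923835
[ 0.468 -0.222  0.085] -> cm [-1.8 -1.1  0.1]
[ 0.466 -0.229  0.085] -> cm [-1.9 -1.8  0.1]
[ 0.465 -0.236  0.085] -> cm [-2.1 -2.5  0.1]
[ 0.465 -0.243  0.085] -> cm [-2.3 -3.2  0.1]
[ 0.465 -0.25   0.085] -> cm [-2.6 -3.8  0.1]
[ 0.466 -0.257  0.085] -> cm [-2.9 -4.4  0.1]
[ 0.468 -0.264  0.085] -> cm [-3.4 -5.   0.1]
[ 0.471 -0.271  0.085] -> cm [-3.8 -5.5  0.1]
[ 0.474 -0.277  0.085] -> cm [-4.4 -6.   0.1]
[ 0.478 -0.283  0.085] -> cm [-4.9 -6.4  0.1]
[ 0.482 -0.289  0.085] -> cm [-5.6 -6.8  0.1]
[ 0.487 -0.294  0.085] -> cm [-6.2 -7.1  0.1]
[ 0.493 -0.298  0.085] -> cm [-6.9 -7.3  0.1]
[ 0.499 -0.302  0.085] -> cm [-7.6 -7.4  0.1]
```

Call:
carry_out(moves=[[[0, 0, 0], [-1.8, -1.1, 0], 0], [[0, 0, 0], [-2.1, -2.5, 0], 0], [[0, 0, 0], [-2.6, -3.8, 0], 0], [[0, 0, 0], [-3.4, -5, 0], 0], [[0, 0, 0], [-3.8, -5.5, 0], 0]])

```text
t: 8.3
eef_pos: [0.4702, -0.2707, 0.0853]
tool_rot: [-0.0, 0.184, 0.983, -0.0]
contact_force: [0.3, 1.7, 0.6]
gripper_width: -0.001
```

Call:
carry_out(moves=[[[0, 0, 0], [-0.6, -0.5, 0], 0], [[0, 0, 0], [-1.1, -0.9, 0], 0], [[0, 0, 0], [-1.8, -1.3, 0], 0], [[0, 0, 0], [-1.8, -1.3, 0], 0]])

```text
t: 8.8
eef_pos: [0.4829, -0.2891, 0.0853]
tool_rot: [0.0, 0.184, 0.983, -0.0]
contact_force: [0.5, 0.7, -0.8]
gripper_width: -0.0
```

```bash
cat >> h.py <<'E'
def lever(im):
    H,S,V=cv2.split(cv2.cvtColor(im,cv2.COLOR_RGB2HSV)); m=((H<8)|(H>172))&(S>170)&(V>60)
    k=np.zeros_like(m); k[160:215,295:350]=1; v,u=np.nonzero(m&k)
    c=cam('top'); P=np.array([ray('top',(a,b),.08,c)[:2] for a,b in zip(u,v)])-[.533,-.243]
    if len(P)==0: print('no lever'); return
    r=np.linalg.norm(P,axis=1); f=P[r>.03]; 
    if len(f)==0: print('lever hidden'); return
    m=f.mean(0); print('lever px',len(f),'maxr',r.max(),'ang',np.degrees(np.arctan2(m[1],m[0]))%360)
E
python3 - <<'E'
from h import *
lever(cv2.imread('pics/top0.png')[:,:,::-1].copy())
o=bot.get_obs(); print(o['eef_pos'],o['contact_force']); im=save('top','top5'); stub(im); lever(im)
P=np.array([.533,-.243])
to([[P[0]+.068*np.cos(a),P[1]+.068*np.sin(a),.085] for a in np.radians(range(222,256,4))])
E
```

```text
lever px 53 maxr 0.08063385028376134 ang 192.54618940489112
[ 0.48291301 -0.28913101  0.08528151] [ 0.47315786  0.68680835 -0.79162253]
stub px 101 ang -4.984433509256193 r 0.05098976927207 maxr 0.07283613055923835
lever hidden
[ 0.482 -0.289  0.085] -> cm [0. 0. 0.]
[ 0.486 -0.292  0.085] -> cm [-0.4 -0.2  0. ]
[ 0.489 -0.295  0.085] -> cm [-0.8 -0.3  0. ]
[ 0.493 -0.298  0.085] -> cm [-1.3 -0.5  0. ]
[ 0.497 -0.301  0.085] -> cm [-1.7 -0.6  0. ]
[ 0.501 -0.303  0.085] -> cm [-2.2 -0.6  0. ]
[ 0.505 -0.305  0.085] -> cm [-2.7 -0.7  0. ]
[ 0.51  -0.307  0.085] -> cm [-3.2 -0.7  0. ]
[ 0.514 -0.308  0.085] -> cm [-3.6 -0.7  0. ]
```

Call:
carry_out(moves=[[[0, 0, 0], [-0.4, -0.2, 0], 0], [[0, 0, 0], [-0.8, -0.3, 0], 0], [[0, 0, 0], [-0.8, -0.3, 0], 0]])

```text
t: 9.22
eef_pos: [0.4892, -0.2942, 0.0853]
tool_rot: [0.0, 0.183, 0.983, -0.0]
contact_force: [-0.8, 0.7, -0.5]
gripper_width: -0.002
```

Call:
carry_out(moves=[[[0, 0, 0], [-0.5, -0.2, 0], 0], [[0, 0, 0], [-0.5, -0.2, 0], 0]])

```text
t: 9.48
eef_pos: [0.4932, -0.2981, 0.0853]
tool_rot: [0.0, 0.183, 0.983, -0.0]
contact_force: [-0.9, 0.6, 0.3]
gripper_width: -0.0
```

Run:
```python
from h import *
o=bot.get_obs(); print(o['eef_pos'],o['contact_force']); im=save('side','side5')
cv2.imwrite('pics/crop5.png',cv2.resize(im[140:270,160:310,::-1],None,fx=4,fy=4,interpolation=cv2.INTER_CUBIC))
```

```text
[ 0.49315936 -0.29811866  0.08534368] [-0.91880659  0.61553752  0.29790777]
```

View pics/crop5.png

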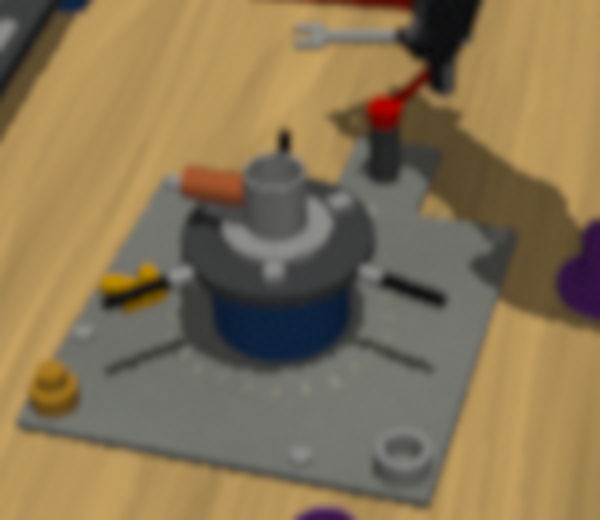

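The pipe is seated, and the lever in the crop (pivot (385,110), end about (430,75)) is moving with the finger. It isn't at its stop yet.

Call:
carry_out(moves=[[[0, 0, 0], [-0.4, -0.1, 0], 0], [[0, 0, 0], [-0.4, -0.1, 0], 0]])

```text
t: 9.78
eef_pos: [0.4965, -0.3002, 0.0853]
tool_rot: [0.0, 0.183, 0.983, -0.0]
contact_force: [0.7, 0.1, 0.3]
gripper_width: 0.0
```

Call:
carry_out(moves=[[[0, 0, 0], [-0.4, -0.1, 0], 0], [[0, 0, 0], [-0.4, -0.1, 0], 0]])

```text
t: 10.02
eef_pos: [0.4999, -0.3026, 0.0853]
tool_rot: [0.0, 0.183, 0.983, -0.0]
contact_force: [-0.2, 0.8, -0.6]
gripper_width: 0.001
```

Run:
```python
from h import *
im=save('side','side6'); c=cam('side')
H,S,V=cv2.split(cv2.cvtColor(im,cv2.COLOR_RGB2HSV)); m=((H<8)|(H>172))&(S>170)&(V>60)
k=np.zeros_like(m);k[150:185,240:290]=1; v,u=np.nonzero(m&k)
P=np.array([ray('side',p,.08,c)[:2] for p in zip(u,v)])-[.533,-.243]
r=np.linalg.norm(P,axis=1)
for a,b in((.02,.04),(.04,.06),(.06,.1)):
    q=P[(r>a)&(r<b)]
    if len(q): print(a,len(q),np.degrees(np.arctan2(*q.mean(0)[::-1]))%360)
print('head',P[r<.015].mean(0))
to([[.533+.068*np.cos(a),-.243+.068*np.sin(a),.085] for a in np.radians(range(234,260,4))])
```

```text
0.02 27 278.3510721126674
0.04 7 256.9295874719435
0.06 4 257.2709562158406
head [ 0.0001181  -0.00024345]
[ 0.493 -0.298  0.085] -> cm [0.8 0.2 0. ]
[ 0.497 -0.301  0.085] -> cm [0.3 0.1 0. ]
[ 0.501 -0.303  0.085] -> cm [-0.1  0.   0. ]
[ 0.505 -0.305  0.085] -> cm [-0.6 -0.   0. ]
[ 0.51  -0.307  0.085] -> cm [-1.1 -0.   0. ]
[ 0.514 -0.308  0.085] -> cm [-1.6 -0.   0. ]
[ 0.519 -0.31   0.085] -> cm [-2.  0.  0.]
```

Call:
carry_out(moves=[[[0, 0, 0], [-0.4, 0, 0], 0], [[0, 0, 0], [-0.4, 0, 0], 0]])

```text
t: 10.32
eef_pos: [0.5036, -0.304, 0.0853]
tool_rot: [0.0, 0.183, 0.983, -0.0]
contact_force: [-1.0, 0.6, -0.6]
gripper_width: -0.0
```

Call:
carry_out(moves=[[[0, 0, 0], [-0.4, 0, 0], 0], [[0, 0, 0], [-0.4, 0, 0], 0]])

```text
t: 10.58
eef_pos: [0.5063, -0.3049, 0.0851]
tool_rot: [-0.001, 0.183, 0.983, 0.0]
contact_force: [-4.3, 1.6, 2.7]
gripper_width: -0.006
```

Force is rising and the tool lags its command, which suggests the stop. One more small push to confirm.

Call:
carry_out(moves=[[[0, 0, 0], [-0.3, 0, 0], 0], [[0, 0, 0], [-0.3, 0, 0], 0]])

```text
t: 10.82
eef_pos: [0.5067, -0.3051, 0.0846]
tool_rot: [-0.003, 0.184, 0.983, 0.001]
contact_force: [-9.9, 5.4, 7.1]
gripper_width: -0.004
```

That's the stop: 13 N with no further travel. I'll retreat and check.

Call:
carry_out(moves=[[[0, 0, 0], [1.5, -0.5, 0], 0], [[0, 0, 0], [3, -1.5, 0], 0], [[0, 0, 0], [3, -1.5, -5], 0], [[0, 0, 0], [3, -1.5, -10], 0], [[0, 0, 0], [3, -1.5, -15], 0]])

```text
t: 11.45
eef_pos: [0.4755, -0.3105, 0.237]
tool_rot: [0.001, 0.184, 0.983, -0.0]
contact_force: [1.5, -0.3, 0.1]
gripper_width: 0.001
```

Call:
carry_out(moves=[[[0, 0, 0], [0, -4, 0], 0], [[0, 0, 0], [0, -9, 0], 0], [[0, 0, 0], [0, -13, 0], 0], [[0, 0, 0], [0, -16, 0], 0], [[0, 0, 0], [0, -16, 0], 0]])

```text
t: 12.08
eef_pos: [0.4157, -0.4621, 0.2356]
tool_rot: [0.0, 0.186, 0.982, -0.001]
contact_force: [0.2, 0.1, 0.1]
gripper_width: 0.003
```

Run:
```python
from h import *
o=bot.get_obs(); print(o['eef_pos'],o['contact_force']); im=save('top','top7'); stub(im); lever(im)
cv2.imwrite('pics/crop7.png',cv2.resize(im[110:270,190:370,::-1],None,fx=3.7,fy=3.7,interpolation=cv2.INTER_CUBIC))
```

```text
[ 0.41570506 -0.46209957  0.23564771] [0.17423318 0.05526532 0.10837988]
stub px 101 ang -4.984433509256193 r 0.05098976927207 maxr 0.07283613055923835
lever px 59 maxr 0.08439617702992246 ang 262.2972737338594
```

View pics/crop7.png

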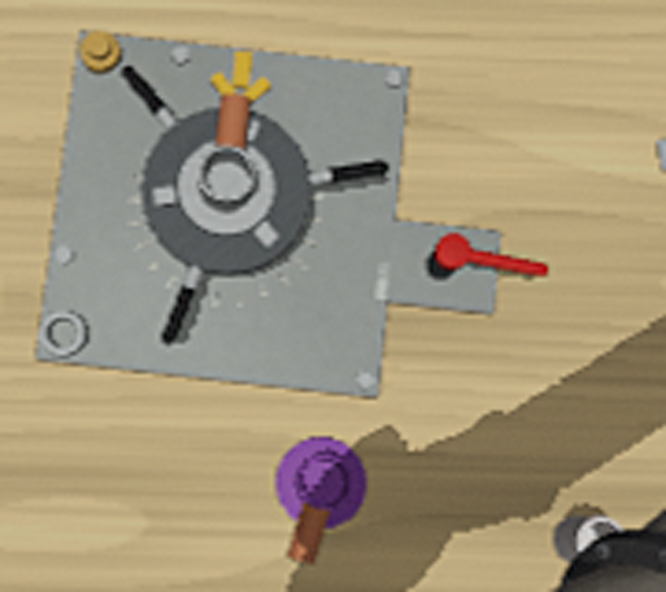

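The stub is in line with the arrow and the lever points away from the table, 70° from where it started.

```bash
python3 -c "
from station import bot
print(bot.hand_in())"
```

```text
the job is handed in; nothing more can be done
None
```

The stub now points at the yellow arrow and the brake lever is at its stop. I handed the job in at about 12 s; the hand-in reports no verdict.

I turned the table about 75° counter-clockwise by pushing one spoke with the shut fingertips. I then pushed the brake lever over until the force rose to about 13 N with no further travel.

Last checks, from the top camera after backing off:
- **Stub:** it measured -5.0°, against about -4.7° for the arrow direction, well inside the 8° allowed.
- **Lever:** it turned 70° (1.22 rad) from where it started.
- **Pipe:** it looked upright and seated, and the stub reading did not change while I pushed the brake.
- **Other things:** the collar, the nut and the offcut (partly hidden by the gripper) looked unmoved. I did not measure them, and the tape, can, mug and wrench were not rechecked.
- **Robot:** it was clear of everything, with contact force about 0.2 N.

No check failed. The only rough reading was the side camera's lever angle part-way through, when the finger partly hid the lever.

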